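# Point out the blown capacitor and its spare

## Robot

A 6-joint arm with a two-finger parallel gripper is mounted at the origin on the work surface. World frame = base frame: x ahead of the robot, y to its left, z up, the work surface at z = 0. Lengths are in m, angles in rad, forces in N, time in s.
With the tool pointing down it reaches from about 0.375 to 0.9 m from the base axis. Payload 3.1 kg.
Tool frame: the origin (TCP) lies between the finger pads, 19 mm behind the fingertips; this is the grasp point; z points along the fingers, y is the line along which they close (so a half turn about z gives the same grasp; the last joint's range is limited). The gripper opens to 85 mm and grips with 20 to 120 N. Pads are 22 mm wide; open, the fingers measure 114 mm over their backs; the gripper's body (76 mm by 85 mm) begins 54 mm behind the grasp point. The pads swing forward as they close: fully open they stand 13 mm farther back than shut.
Start: joints at [1.121, 0.527, 1.433, -0, 1.181, -0.178], TCP at [0.167, 0.602, 0.25] pointing down, gripper open.
Joint ranges: [-3.08, 3.08], [-0.75, 2.2], [0.22, 2.44], [-1.43, 4.57], [0, 2.65], [-2.85, 2.85]. Speed limits (rad/s): [2.79, 2.79, 3.14, 3.14, 3.14, 3.14].

## Interface

Orientations are given as a unit quaternion [w, x, y, z].
In Python, from bench import * gives the robot as it stands. The module is installed in compiled form; this text tells all that it offers.
- The arm moves only by the shell command python3 -m handwheel 'ROWS' [FORCE]. ROWS is JSON, a list of rows, each a list of 3 entries, a list of its own where there are three numbers: the opening, from 0 (shut) to 1 (fully open), then the shift along the tool's x, y, z in cm, then the turn about the tool's z in degrees. In form: [[hand, [tx, ty, tz], roll], ...]. A call has 1 to 20 rows; each row is the pose to reach, as a shift and turn from the pose commanded when the call began, along the tool's axes at that moment; what a row does not reach only later rows make up. A row lasts 1/10 s, in which the tool goes at most 50 mm and 8.59 degrees, less where a joint would pass 70% of its speed; a pose out of reach is approached as far as the arm can. A call with a gripper value outside its range is refused whole. The fingers move at their own pace and stop on an object; FORCE is the grip in N (left out, the last holds). Time passes only in rows, so rows that repeat a pose let the fingers close. It gives the time, the measured TCP pose, the force, the opening and the grip force at its end, in the units of the state.
- get_obs(): the state, without advancing time (a new reading comes with each control period).
- grab_frame(name): name is "scene" or "top" or "wrist"; returns the picture (420x560x3 uint8, red, green, blue); there is no depth.
- camera_params(name): a dict with "fx", "fy", "cx", "cy" (pixels), "distortion" ([k1, k2, p1, p2, k3] as OpenCV has them; the pictures are not rectified), "R" (3x3) and "t" (3): a world point X has camera coordinates R X + t. Camera axes: x right, y down, z forward; pixel columns grow to the right and rows downward; lengths in m; the calibration is good to about 2 mm. A picture is of the moment at which its call begins: read the wrist's pose just before it. camera_params takes no time and is no camera call; for the wrist camera it gives the pose at the moment of the call.
- sign_off(): hands the job in; it is judged then, once.
Trained networks look in the newest picture that a camera, given by its name, has taken for a name from the list of things; names that differ only in an ending like _2 or _b are one class to them, and where a whole thing is asked for, a point or a joint stands for the part that bears it (a point fixed in the world has none). Each returns a list of dicts, best first, with "confidence" (0 to 1); they miss things now and then, are a little off and sometimes report something else, mostly with a low value. They report only what shows in the picture. A call takes as long as a camera call. They do not tell look-alikes from the thing itself.
- spot_in(camera, label): "box" ([left, top, right, bottom] in pixels, round what is visible of it).
- regions_of(camera, label): "mask" (420x560 bool, what is visible of it) and "box" ([left, top, right, bottom] in pixels, round what is visible of it).
- place_of(camera, label): "position" ([row, column] in pixels: a listed point, or the origin of a listed thing).
The state is a dict: "time": time; "q": joint angles; "dq": joint speeds; "effort": joint torques, N m; "ee_pos": TCP position; "ee_rot": TCP orientation; "ft_force": force on the tool from outside, world axes, zero at the start; "moment": the same for the moment, N m; "grip_width": finger opening in m; "finger_force": force on a finger pad.
Only numpy, scipy, OpenCV 4.12 (cv2) and the standard library are available. Lean on these libraries where they do the work, as an engineer would, in place of code of your own. Each camera call takes 0.05 s, during which the arm holds its last target. There are 200 camera calls.

## Task

The amplifier board is still live: first press the mushroom stop button on top of the isolating transformer fully in, so that the supply is off. Then show your colleague the repair by pointing straight down, with the fingertips about one to three centimetres clear above the middle of each: hold for two seconds over the one capacitor on the board whose top has swollen into a dome, then for two seconds over the one spare in the parts tray that has the same diameter and can height as those on the board. The board may hold a charge, so touch nothing on it; do not touch, pick up or shift the parts in the tray or the loose tools and things on the bench either, come down on each from well above without pointing close over any other capacitor, and finish with the hand lifted well clear.

Things in the scene. Friction and masses are not known exactly. Their poses are not given: they have to be found in the camera images.
- stop_head (a joint): latching mushroom stop button on the transformer's top: 0 = out (supply on), 0.008 m = fully in (off). It moves straight down, 8 mm, against about 5 N, and stays in where it is left.
- stop_top (a point): top centre of that black mushroom head (40 mm across, gently rounded), 127 mm above the bench when out; z up. It sinks with the head.
- transformer: bench isolating transformer, grey steel box 130 (x) by 160 (y) by 95 mm high, fixed to the bench. Origin: centre of its underside. On its top the mushroom button stands at y = -38 mm, a flat white round mains outlet (48 mm, 4 mm high) at y = +36 mm, and a small fuse cap. It may stand to the robot's left or right of the board.
- board: amplifier power-supply circuit board, 140 (x) by 180 (y) mm, fixed on standoffs, its upper face 12 mm above the bench. Origin: centre of its footprint at bench level. Along its y, at x = -5 mm, stands a row of four equal capacitors 44 mm apart; along its far (+x) edge a finned heatsink 45 mm high (57 mm above the bench); along its near edge small parts up to 28 mm above the bench.
- cap_swollen: the failed capacitor: upright black can 35 mm across and 50 mm tall, soldered to the board in any of the four places; its aluminium end is blown up into an 8 mm dome with a torn cross on it, while the other three are flat. Origin: centre of its underside; z up.
- cap_swollen_top (a point): crown of the swollen capacitor's dome, 58 mm above the board (70 mm above the bench)
- cap_1: a sound capacitor of the row: black can 35 mm across, 50 mm tall with a flat aluminium end (62 mm above the bench), soldered to the board. Origin: centre of its underside; z up.
- cap_2: a sound capacitor of the row: black can 35 mm across, 50 mm tall with a flat aluminium end (62 mm above the bench), soldered to the board. Origin: centre of its underside; z up.
- cap_3: a sound capacitor of the row: black can 35 mm across, 50 mm tall with a flat aluminium end (62 mm above the bench), soldered to the board. Origin: centre of its underside; z up.
- tray: shallow grey parts tray, 150 (x) by 185 (y) mm, rim 16 mm high, floor 5 mm above the bench, fixed. Origin: centre of its underside. Six loose parts stand in it in two rows of three (74 mm apart in x, 58 mm in y), in any order: four spare capacitors, a choke and a relay. It stands on the other side of the board from the transformer.
- spare_match: the matching spare: the same diameter and can height as those on the board; loose upright black capacitor 35 mm across and 50 mm tall with a flat aluminium end. Origin: centre of its underside; z up.
- spare_match_top (a point): centre of its top, 50 mm above its underside (55 mm above the bench)
- spare_tall: a spare that is too tall; loose upright black capacitor 35 mm across and 75 mm tall with a flat aluminium end. Origin: centre of its underside; z up.
- spare_short: a spare that is too short; loose upright black capacitor 35 mm across and 30 mm tall with a flat aluminium end. Origin: centre of its underside; z up.
- spare_slim: a spare that is too slim; loose upright black capacitor 22 mm across and 50 mm tall with a flat aluminium end. Origin: centre of its underside; z up.
- choke: toroidal copper-wound choke in the tray, 36 mm across, 14 mm high; loose, origin under its centre
- relay: blue-grey relay block in the tray, 29 x 13 x 26 mm high; loose, origin under its centre
- multimeter: handheld multimeter lying face up at the back, 90 x 180 x 46 mm high; loose, origin under its centre
- solder_reel: metal reel standing at the back, 60 mm across, 50 mm high; loose, origin under its centre
- flux_jar: amber jar with white cap at the back, 54 mm across, 55 mm high; loose, origin under its centre
- screwdriver: screwdriver, 200 mm, lying along y behind the tray or transformer; loose
- brush: cleaning brush, 140 mm, lying along y behind the tray or transformer; loose
There are look-alikes about, which are no part of the job. What is shaped like the spare_match but blue is not meant.

How it is judged:
By the outcome, as a careful person would: the job done as asked, in the order asked, and still so for the second after the job is handed in, with the robot touching nothing.
It also fails if it takes over 51 s, if anything falls off the work surface, if the arm or the gripper's body presses on something with over 40 N, if the wrist force passes 120 N, or if a joint passes its speed limit or range.

## Working session

There is one attempt and no reset: what is moved stays moved. The work goes in short steps, Python scripts to look and compute and a shell command to move; the robot and the scene stay as the last step left them, time stands still between calls to the robot, and variables do not carry over. Pictures are saved under pics/ and viewed, at most 10 in all, crops included, and the job is handed in when it is done.

```bash
mkdir -p pics
cat > h.py <<'E'
from bench import *
import numpy as np, cv2
def ray(cam,rc,z):
    p=camera_params(cam);K=np.array([[p['fx'],0,p['cx']],[0,p['fy'],p['cy']],[0,0,1.]])
    u=cv2.undistortPoints(np.array([[[rc[1],rc[0]]]],float),K,np.array(p['distortion'],float))[0,0]
    R=np.array(p['R']);t=np.array(p['t']);C=-R.T@t;d=R.T@np.array([u[0],u[1],1.])
    return C+d*(z-C[2])/d[2]
def save(cam,n):
    im=grab_frame(cam);cv2.imwrite('pics/'+n+'.png',im[:,:,::-1]);return im
E
python3 - <<'E'
from h import *
o=get_obs();print(o['time'],o['ee_pos'],o['ee_rot'],o['grip_width'])
for c in('top','scene'):
    save(c,c+'0')
    p=camera_params(c);print(c,-np.array(p['R']).T@np.array(p['t']))
    for l,z in(('stop_top',.127),('cap_swollen_top',.07),('spare_match_top',.055),('transformer',0),('board',0),('tray',0)):
        for d in place_of(c,l)[:4]: print(l,np.round(d['position']),round(d['confidence'],2),ray(c,d['position'],z).round(3))
E
```

```text
0.0 [0.16684637 0.60159758 0.2490157 ] [-3.51434830e-04  1.34988164e-01  9.90846580e-01 -1.06146624e-03] 0.08526501882284881
top [ 0.40433035 -0.03233155  1.32338906]
stop_top [245. 177.] 0.61 [0.486 0.251 0.127]
cap_swollen_top [263. 389.] 0.59 [ 0.427 -0.341  0.07 ]
cap_swollen_top [219. 288.] 0.41 [ 0.559 -0.057  0.07 ]
spare_match_top [227. 252.] 0.64 [0.54  0.047 0.055]
spare_match_top [206. 404.] 0.53 [ 0.591 -0.398  0.055]
spare_match_top [238. 394.] 0.46 [ 0.499 -0.366  0.055]
transformer [248. 175.] 0.67 [0.485 0.286 0.   ]
transformer [238. 348.] 0.42 [ 0.505 -0.238  0.   ]
board [190. 187.] 0.68 [0.665 0.251 0.   ]
board [223. 264.] 0.56 [0.558 0.013 0.   ]
board [220. 267.] 0.39 [0.564 0.005 0.   ]
tray [250. 373.] 0.88 [ 0.469 -0.313  0.   ]
scene [ 1.49831744 -0.19167563  0.89239641]
stop_top [171. 379.] 0.46 [0.471 0.246 0.127]
stop_top [326. 204.] 0.45 [ 0.879 -0.231  0.127]
stop_top [214. 396.] 0.42 [0.644 0.229 0.127]
cap_swollen_top [227. 273.] 0.84 [ 0.567 -0.048  0.07 ]
cap_swollen_top [227. 322.] 0.54 [0.592 0.066 0.07 ]
spare_match_top [232. 139.] 0.7 [ 0.499 -0.37   0.055]
spare_match_top [258. 121.] 0.6 [ 0.583 -0.409  0.055]
spare_match_top [245. 191.] 0.55 [ 0.573 -0.249  0.055]
transformer [208. 393.] 0.84 [0.478 0.299 0.   ]
board [239. 301.] 0.89 [ 0.547  0.025 -0.   ]
tray [237. 169.] 0.92 [ 0.471 -0.305  0.   ]
```

View pics/top0.png

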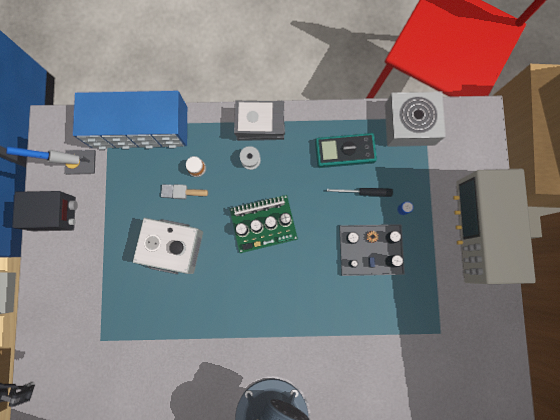

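View pics/scene0.png

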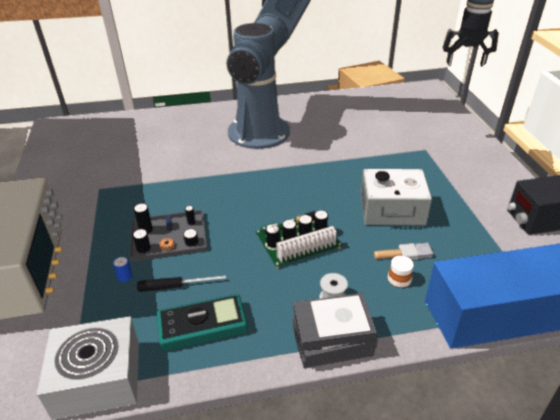

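The top view shows the button at (col 176, row 246), the board capacitors from (242,229) to (286,218), and the tray cans at (353,238), (395,237), (397,261) and (354,264, slim). The blue look-alike is at (407,208). I'll zoom in on both the board and the tray.

Run:
```python
from h import *
t=cv2.imread('pics/top0.png');s=cv2.imread('pics/scene0.png')
f=lambda im,x,y:cv2.resize(im[y:y+65,x:x+90],(400,290),interpolation=cv2.INTER_CUBIC)
cv2.imwrite('pics/crop.png',np.vstack([np.hstack([f(t,222,190),f(t,330,218)]),np.hstack([f(s,255,200),f(s,125,195)])]))
for rc in((229,242),(225,256),(222,271),(218,286)): print('cap',ray('top',rc,.062).round(3))
for rc,z in(((238,353),.035),((237,395),.055),((261,397),.08)): print('sp',ray('top',rc,z).round(3))
print('stop',ray('top',(246,176),.127).round(3))
for rc in((172,382),): print('stop s',ray('scene',rc,.127).round(3))
```

```text
cap [0.534 0.077 0.062]
cap [0.544 0.036 0.062]
cap [ 0.552 -0.008  0.062]
cap [ 0.563 -0.052  0.062]
sp [ 0.503 -0.249  0.035]
sp [ 0.501 -0.367  0.055]
sp [ 0.431 -0.362  0.08 ]
stop [0.484 0.252 0.127]
stop s [0.477 0.253 0.127]
```

View pics/crop.png

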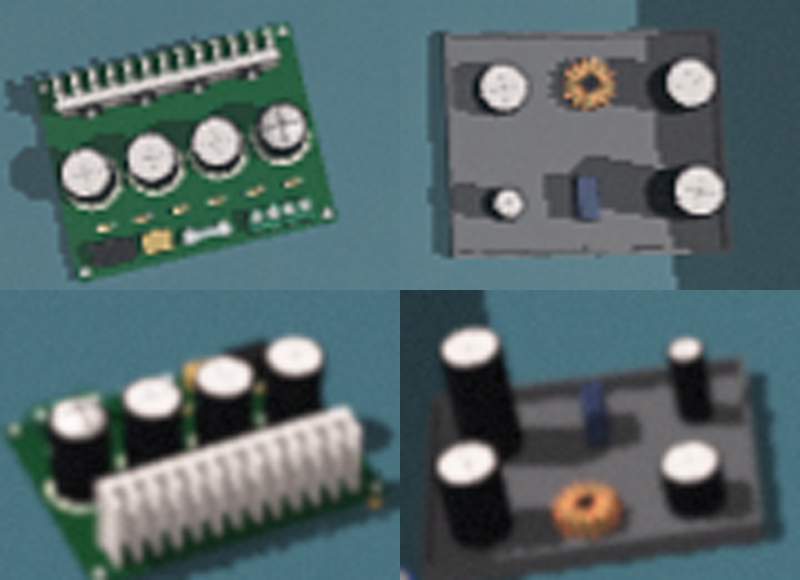

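The crops settle both choices. The swollen capacitor, with the torn cross, is the one at the robot's right end of the row, about (0.562, -0.053). The match is the far-right spare: same width, not the tall one (near right) or the short one (far left), at about (0.500, -0.367). First I'll go above the button with the hand shut.

```bash
python3 -m handwheel '[[0,[-39.7,-25.3,0],0],[0,[-39.7,-25.3,0],0],[0,[-39.7,-25.3,0],0],[0,[-39.7,-25.3,0],0],[0,[-39.7,-25.3,0],0],[0,[-39.7,-25.3,0],0],[0,[-39.7,-25.3,0],0],[0,[-39.7,-25.3,0],0],[0,[-39.7,-25.3,0],0],[0,[-39.7,-25.3,0],0],[0,[-39.7,-25.3,0],0],[0,[-39.7,-25.3,0],0],[0,[-39.7,-25.3,0],0],[0,[-39.7,-25.3,0],0],[0,[-39.7,-25.3,0],0],[0,[-39.7,-25.3,0],0],[0,[-39.7,-25.3,0],0],[0,[-39.7,-25.3,0],0]]' 20
python3 - <<'E'
from h import *
save('wrist','w1')
for l,z in (('stop_top',.127),):
    for c in('wrist',):
        for d in place_of(c,l)[:3]: print(l,np.round(d['position']),round(d['confidence'],2),ray(c,d['position'],z).round(4))
        for d in spot_in(c,'stop_head')[:2]:b=d['box'];print(np.round(b),ray(c,((b[1]+b[3])/2,(b[0]+b[2])/2),z-.003).round(4))
o=get_obs();print(o['time'],o['ee_pos'],o['ee_rot'],o['ft_force'],o['grip_width'])
E
```

```text
time: 2.5
ee_pos: [0.4819, 0.2524, 0.25]
ee_rot: [0.0, 0.135, 0.991, -0.0]
ft_force: [-0.8, -0.7, 0.0]
grip_width: -0.0004
finger_force: 0.0
stop_top [210. 278.] 0.83 [0.4804 0.251  0.127 ]
[258. 183. 305. 232.] [0.4798 0.254  0.124 ]
2.65 [0.48203342 0.25224274 0.2500135 ] [1.54474460e-05 1.35014327e-01 9.90843646e-01 1.27597164e-05] [ 0.57739404 -0.57215968 -0.35234452] 0.00045327638900669504
```

View pics/w1.png

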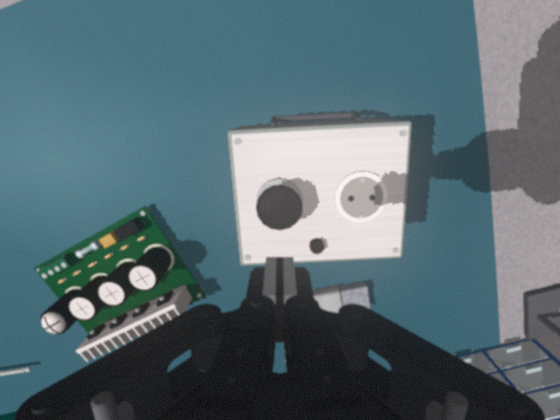

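The wrist picture shows the button at (280,207), with its centre within 2 mm of the tool axis. I'll press straight down.

```bash
python3 -m handwheel '[[0,[0.2,0,4],0],[0,[0.2,0,7],0],[0,[0.2,0,9],0],[0,[0.2,0,9.8],0],[0,[0.2,0,10.2],0],[0,[0.2,0,10.5],0],[0,[0.2,0,10.7],0],[0,[0.2,0,10.9],0],[0,[0.2,0,11.1],0],[0,[0.2,0,11.2],0],[0,[0.2,0,11.2],0],[0,[0.2,0,11.2],0]]'
```

```text
time: 3.85
ee_pos: [0.4808, 0.253, 0.1385]
ee_rot: [0.001, 0.135, 0.991, 0.0]
ft_force: [0.4, 0.1, 5.4]
grip_width: 0.0003
finger_force: 2.4
```

```bash
python3 -m handwheel '[[0,[0,0,0.1],0],[0,[0,0,0.1],0],[0,[0,0,0.1],0]]'; python3 -m handwheel '[[0,[0,0,0.1],0],[0,[0,0,0.1],0],[0,[0,0,0.1],0]]'
```

```text
time: 4.15
ee_pos: [0.4808, 0.2529, 0.1372]
ee_rot: [0.001, 0.135, 0.991, 0.0]
ft_force: [1.6, 0.2, 5.3]
grip_width: -0.0002
finger_force: 2.4
time: 4.45
ee_pos: [0.4808, 0.253, 0.1369]
ee_rot: [0.001, 0.135, 0.991, 0.0]
ft_force: [0.6, -0.0, 9.5]
grip_width: 0.0001
finger_force: 4.8
```

```bash
python3 -m handwheel '[[0,[0,0,0.1],0],[0,[0,0,0.1],0],[0,[0,0,0.1],0]]'; python3 -m handwheel '[[0,[0,0,-2],0],[0,[0,0,-6],0],[0,[0,0,-10],0],[0,[0,0,-14.4],0],[0,[0,0,-14.4],0],[0,[0,0,-14.4],0]]'
```

```text
time: 4.75
ee_pos: [0.4808, 0.253, 0.1368]
ee_rot: [0.001, 0.135, 0.991, 0.0]
ft_force: [-0.8, -1.0, 15.7]
grip_width: 0.0001
finger_force: 7.8
time: 5.35
ee_pos: [0.4796, 0.2527, 0.2792]
ee_rot: [-0.0, 0.135, 0.991, 0.0]
ft_force: [-0.7, 0.5, -0.0]
grip_width: 0.0002
finger_force: 0.0
```

Run:
```python
from h import *
im=save('wrist','w2')
for d in place_of('wrist','cap_swollen_top')[:3]: print(d,ray('wrist',d['position'],.07))
for d in place_of('wrist','stop_top')[:1]: print(d,ray('wrist',d['position'],.119))
R=np.array([[-.9636,.2675],[.2675,.9636]])
o=get_obs();print(o['ee_pos'],'to swollen cm',100*R@(np.array([.562,-.053])-o['ee_pos'][:2]))
```

```text
{'position': [314.2, 64.4], 'confidence': 0.75} [ 0.56110243 -0.05222535  0.07      ]
{'position': [200.1, 278.7], 'confidence': 0.76} [0.47735895 0.25071518 0.119     ]
[0.47856938 0.25236631 0.27693559] to swollen cm [-16.20792366 -27.19332811]
```

The force climbed while the head stayed put, so the button is fully in. The wrist camera also puts the swollen capacitor at (0.561, -0.052), which agrees with the top view. I'll move high above it.

```bash
python3 -m handwheel '[[0,[-16.2,-27.2,0],0],[0,[-16.2,-27.2,0],0],[0,[-16.2,-27.2,0],0],[0,[-16.2,-27.2,0],0],[0,[-16.2,-27.2,0],0],[0,[-16.2,-27.2,0],0],[0,[-16.2,-27.2,0],0],[0,[-16.2,-27.2,0],0],[0,[-16.2,-27.2,0],0],[0,[-16.2,-27.2,0],0],[0,[-16.2,-27.2,0],0],[0,[-16.2,-27.2,0],0]]'
python3 - <<'E'
from h import *
im=save('wrist','w3')
for d in place_of('wrist','cap_swollen_top')[:3]: print(d,ray('wrist',d['position'],.07))
for d in place_of('wrist','spare_match_top')[:3]: print(d,ray('wrist',d['position'],.055))
print(get_obs()['ee_pos'])
E
```

```text
time: 6.7
ee_pos: [0.5631, -0.0512, 0.2791]
ee_rot: [-0.0, 0.134, 0.991, 0.0]
ft_force: [0.0, -0.2, 0.0]
grip_width: -0.0002
finger_force: 0.0
{'position': [191.4, 280.2], 'confidence': 0.58} [ 0.5675042  -0.05284805  0.07      ]
{'position': [176.7, 281.2], 'confidence': 0.42} [ 0.55222861 -0.04754094  0.07      ]
{'position': [209.2, 7.3], 'confidence': 0.85} [ 0.50506564 -0.37207988  0.055     ]
{'position': [273.4, 16.2], 'confidence': 0.79} [ 0.58433591 -0.40588723  0.055     ]
[ 0.56334738 -0.05194426  0.27921815]
```

View pics/w3.png

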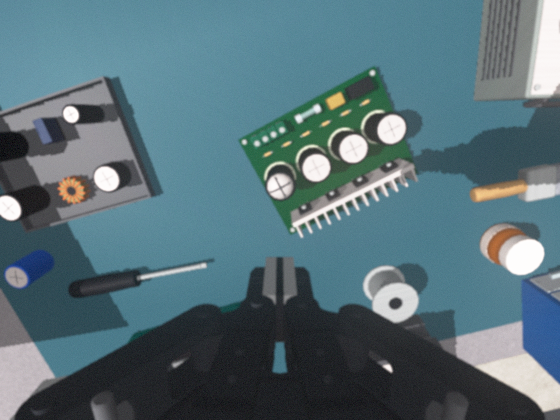

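The torn dome sits at (280,185), directly below the tool to within about 2 mm. I'll descend to about 2 cm above it and hold.

```bash
python3 -m handwheel '[[0,[0.1,0,4],0],[0,[0.1,0,8],0],[0,[0.1,0,11],0],[0,[0.1,0,13.5],0],[0,[0.1,0,15.5],0],[0,[0.1,0,16.5],0],[0,[0.1,0,17],0],[0,[0.1,0,17],0],[0,[0.1,0,17],0],[0,[0.1,0,17],0],[0,[0.1,0,17],0],[0,[0.1,0,17],0]]'
python3 -m handwheel '[[0,[0,0,0],0],[0,[0,0,0],0],[0,[0,0,0],0],[0,[0,0,0],0],[0,[0,0,0],0],[0,[0,0,0],0],[0,[0,0,0],0],[0,[0,0,0],0],[0,[0,0,0],0],[0,[0,0,0],0],[0,[0,0,0],0],[0,[0,0,0],0],[0,[0,0,0],0],[0,[0,0,0],0],[0,[0,0,0],0],[0,[0,0,0],0],[0,[0,0,0],0],[0,[0,0,0],0],[0,[0,0,0],0],[0,[0,0,0],0]]'
python3 -m handwheel '[[0,[0,0,0],0],[0,[0,0,0],0],[0,[0,0,0],0],[0,[0,0,0],0],[0,[0,0,-4],0],[0,[0,0,-8],0],[0,[0,0,-12],0],[0,[0,0,-17],0],[0,[0,0,-17],0],[0,[0,0,-17],0]]'
python3 - <<'E'
from h import *
R=np.array([[-.9636,.2675],[.2675,.9636]])
o=get_obs();print(o['ee_pos'],100*R@(np.array([.501,-.368])-o['ee_pos'][:2]))
E
```

```text
time: 8.05
ee_pos: [0.5628, -0.0525, 0.1096]
ee_rot: [0.001, 0.135, 0.991, -0.0]
ft_force: [0.4, -0.6, 0.3]
grip_width: -0.0002
finger_force: 0.0
time: 10.05
ee_pos: [0.5625, -0.0524, 0.109]
ee_rot: [0.0, 0.135, 0.991, -0.0]
ft_force: [0.1, 0.7, -0.7]
grip_width: 0.0002
finger_force: 0.0
time: 11.05
ee_pos: [0.5629, -0.0525, 0.2805]
ee_rot: [0.002, 0.135, 0.991, -0.0]
ft_force: [1.0, 0.9, -0.9]
grip_width: -0.0006
finger_force: 0.0
[ 0.56289182 -0.05247939  0.28048279] [ -2.47628022 -32.05917188]
```

```bash
python3 -m handwheel '[[0,[-2.5,-32.1,0],0],[0,[-2.5,-32.1,0],0],[0,[-2.5,-32.1,0],0],[0,[-2.5,-32.1,0],0],[0,[-2.5,-32.1,0],0],[0,[-2.5,-32.1,0],0],[0,[-2.5,-32.1,0],0],[0,[-2.5,-32.1,0],0],[0,[-2.5,-32.1,0],0],[0,[-2.5,-32.1,0],0],[0,[-2.5,-32.1,0],0],[0,[-2.5,-32.1,0],0]]'
python3 - <<'E'
from h import *
im=save('wrist','w4')
for d in place_of('wrist','spare_match_top')[:4]: print(d,ray('wrist',d['position'],.055))
print(get_obs()['ee_pos'])
E
```

```text
time: 12.25
ee_pos: [0.5012, -0.3669, 0.2791]
ee_rot: [-0.0, 0.134, 0.991, 0.0]
ft_force: [0.2, -0.7, 0.4]
grip_width: -0.0002
finger_force: 0.0
{'position': [262.3, 264.9], 'confidence': 0.91} [ 0.58945637 -0.41101395  0.055     ]
{'position': [189.9, 276.7], 'confidence': 0.68} [ 0.50613648 -0.37288738  0.055     ]
[ 0.50109394 -0.36742742  0.27927981]
```

View pics/w4.png

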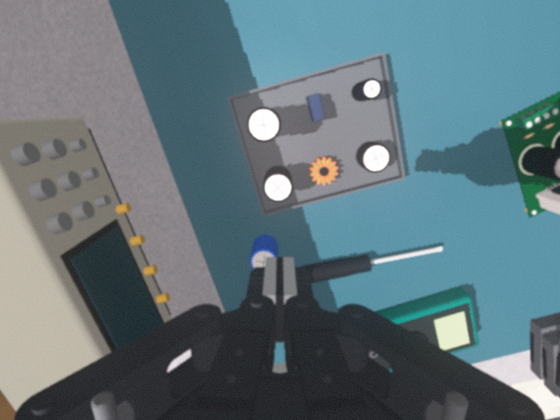

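The matching spare is at (277,187), with the taller can at (263,125) and the short one at (376,158). The blue look-alike is well away at (264,255). I'll shift 2 mm, descend and hold.

```bash
python3 -m handwheel '[[0,[-0.1,-0.2,4],0],[0,[-0.1,-0.2,8],0],[0,[-0.1,-0.2,12],0],[0,[-0.1,-0.2,14.5],0],[0,[-0.1,-0.2,16.5],0],[0,[-0.1,-0.2,17.8],0],[0,[-0.1,-0.2,18.4],0],[0,[-0.1,-0.2,18.4],0],[0,[-0.1,-0.2,18.4],0],[0,[-0.1,-0.2,18.4],0],[0,[-0.1,-0.2,18.4],0],[0,[-0.1,-0.2,18.4],0]]'
python3 -m handwheel '[[0,[0,0,0],0],[0,[0,0,0],0],[0,[0,0,0],0],[0,[0,0,0],0],[0,[0,0,0],0],[0,[0,0,0],0],[0,[0,0,0],0],[0,[0,0,0],0],[0,[0,0,0],0],[0,[0,0,0],0],[0,[0,0,0],0],[0,[0,0,0],0],[0,[0,0,0],0],[0,[0,0,0],0],[0,[0,0,0],0],[0,[0,0,0],0],[0,[0,0,0],0],[0,[0,0,0],0],[0,[0,0,0],0],[0,[0,0,0],0]]'
python3 -m handwheel '[[0,[0,0,0],0],[0,[0,0,0],0],[0,[0,0,0],0],[0,[0,0,0],0],[0,[0,0,-4],0],[0,[0,0,-8],0],[0,[0,0,-12],0],[0,[0,0,-16],0],[0,[0,0,-20],0],[0,[0,0,-20],0],[0,[0,0,-20],0],[0,[0,0,-20],0],[0,[0,0,-20],0]]'
python3 -c "
from h import *
save('top','top1')
im=cv2.imread('pics/top1.png');cv2.imwrite('pics/c2.png',cv2.resize(im[140:290,110:430],(800,375)))"
```

```text
time: 13.55
ee_pos: [0.5013, -0.3709, 0.0957]
ee_rot: [0.0, 0.135, 0.991, -0.0]
ft_force: [0.5, 0.4, 0.7]
grip_width: -0.0002
finger_force: 0.0
time: 15.55
ee_pos: [0.5011, -0.3706, 0.095]
ee_rot: [-0.0, 0.135, 0.991, 0.0]
ft_force: [-1.2, 0.4, -0.6]
grip_width: -0.0
finger_force: 0.0
time: 16.85
ee_pos: [0.5003, -0.3698, 0.2929]
ee_rot: [-0.002, 0.135, 0.991, 0.001]
ft_force: [0.7, 0.4, -0.2]
grip_width: -0.0003
finger_force: 0.0
```

View pics/c2.png

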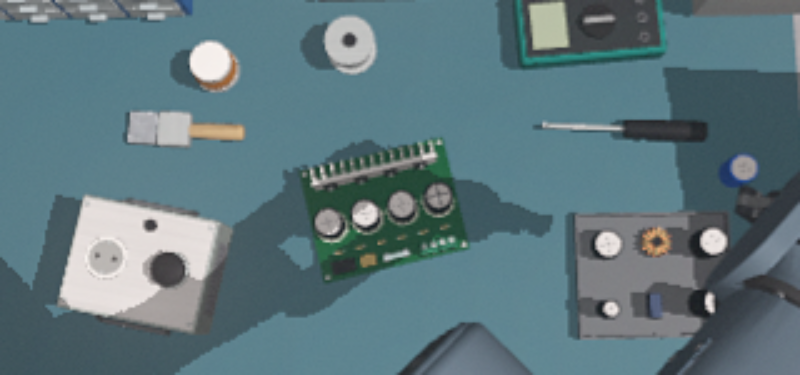

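The picture shows the button at (168,268), the board capacitors from (330,222) to (438,195), and the matching spare at (713,240). Everything visible stands where it was, and the hand is lifted clear.

```bash
python3 -c "
from bench import *
print(sign_off())"
```

```text
the job is handed in; nothing more can be done
None
```

I pressed the stop button fully in, then pointed for two seconds each at the swollen capacitor (the right-hand end of the row) and the matching spare (far right in the tray), lifted the hand clear and handed the job in at about 17 s; the sign-off gave no verdict.

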